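# Post an incense carton through the hopper flap

## Robot

A 6-joint arm with a two-finger parallel gripper is mounted at the origin on the work surface. World frame = base frame: x ahead of the robot, y to its left, z up, the work surface at z = 0. Lengths are in mm, angles in degrees, forces in N, time in s.
With the tool pointing down it reaches from about 350 to 850 mm from the base axis. Payload 8.1 kg.
Tool frame: the origin (TCP) lies between the finger pads; the fingertips stand 11 mm ahead of it and the grasp point (between the pads) lies 8 mm behind it; z points along the fingers, y is the line along which they close (so a half turn about z gives the same grasp; the last joint's range is limited). The gripper opens to 85 mm and grips with 20 to 120 N. Pads are 22 mm wide; open, the fingers measure 114 mm over their backs; the gripper's body (76 mm by 85 mm) begins 54 mm behind the grasp point. The pads swing forward as they close: fully open they stand 13 mm farther back than shut.
Start: joints at [65.523, 7.471, 85.268, -0, 87.261, -4.893], TCP at [201.089, 565.304, 242.292] pointing down, gripper open.
Joint ranges: [-169.43, 169.43], [-51.17, 129.36], [1.28, 143.12], [-76.62, 256.62], [0, 156.53], [-152.29, 152.29]. Speed limits (degrees/s): [136.94, 136.94, 159.86, 180, 180, 180].

## Interface

Orientations are given as [roll, pitch, yaw] about the fixed x, y, z axes, in that order (R = Rz(yaw) Ry(pitch) Rx(roll)).
In Python, from bench import r, snapshot, get_calibration gives the robot as it stands.
- The arm moves only by the tool step_arm, never from a script. Its argument "rows" is a list of rows, each a list of 2 entries, a list of its own where there are three numbers: the shift along the tool's x, y, z in mm, then the turn about the tool's z in degrees. In form: [[[tx, ty, tz], yaw], ...]. A call has 1 to 12 rows; each row is the pose to reach, as a shift and turn from the pose commanded when the call began, along the tool's axes at that moment; what a row does not reach only later rows make up. A row lasts 1/10 s, in which the tool goes at most 50 mm and 8.59 degrees, less where a joint would pass 70% of its speed; a pose out of reach is approached as far as the arm can. A call with a gripper value outside its range is refused whole. "fingers" is the opening, from 0 (shut) to 1 (fully open), set as the call begins (left out, the last holds). The fingers move at their own pace and stop on an object; "squeeze" is the grip in N (left out, the last holds). Time passes only in rows, so rows that repeat a pose let the fingers close. It gives the time, the measured TCP pose, the force, the opening and the grip force at its end, in the units of the state.
- r.sense(): the state, without advancing time (a new reading comes with each control period).
- snapshot(name): name is "scene" or "top"; returns the picture (420x560x3 uint8, blue, green, red); there is no depth.
- get_calibration(name): a dict with "fovy" (degrees; the focal length in pixels is half the picture's height over the tangent of half this angle, whatever the lens; pixels are square), "cx", "cy" (the principal point, pixels), "dist" ([k1, k2, p1, p2, k3] as OpenCV has them; the pictures are not rectified), "eye" and "orientation" of the camera in the world. Camera axes: x right, y up, looking along -z (the intrinsics and any distortion apply to the point x, -y, -z); pixel columns grow to the right and rows downward; lengths in mm; the calibration is good to about 2 mm. A picture is of the moment at which its call begins. get_calibration takes no time and is no camera call.
- r.hand_in(): hands the job in; it is judged then, once.
The state is a dict: "time": time; "joint_pos": joint angles; "qd": joint speeds; "joint_efforts": joint torques, N m; "tool_pos": TCP position; "tcp_rot": TCP orientation; "ft_force": force on the tool from outside, world axes, zero at the start; "wrist_torque": the same for the moment, N m; "finger_gap": finger opening in mm; "grip_force": force on a finger pad.
Only numpy, scipy, OpenCV 4.12 (cv2) and the standard library are available. Lean on these libraries where they do the work, as an engineer would, in place of code of your own. Each camera call takes 0.05 s, during which the arm holds its last target. There are 200 camera calls.

## Task

With your fingertips, push the rectangular incense carton along its lane and through the hanging flap until it drops into the collecting tray behind, then draw the fingers back out so that the flap swings shut. Only push: do not lift or carry the carton. Leave the round carton, the other flap and everything else where they are.

Things in the scene. Friction and masses are not known exactly. Their poses are not given: they have to be found in the camera images.
- hopper: Yellow and plain wood feed hopper, fixed; place and heading vary. Origin: on the table midway between its two lanes, straight under the flaps' axle. x: feeding direction (away from the robot, through the flaps), y left, z up. In its frame, mm: flat deck at z=100, x=-200 to 50, y=-185 to 185; on it two lanes 80 wide, centred at y=65 (left) and y=-65 (right), between guides 12 high.
- sill_left (a point): Point on the deck's surface in the middle of the left lane, straight under the axle (hopper frame, mm: 0, 65, 100).
- sill_right (a point): The same in the right lane (hopper frame, mm: 0, -65, 100).
- axle (a point): Middle of the steel axle (8 mm thick, along the hopper's y, 78 mm above the deck) from which both flaps hang; carried by posts 16 x 12 mm at hopper y=-111, 0 and 111 mm, tops 85 mm above the deck. To follow a carton under it the fingers must lean (tips forward, 25 to 40 degrees), since upright ones meet the axle.
- edge (a point): Middle of the deck's far edge, 50 mm beyond the axle; behind it a 60 degree steel ramp falls to the open collecting tray (hopper x=97 to 242, y=-125 to 125 mm, floor at z=6, walls 55 high). A carton tips and slides down once its middle is past this edge, its rear face then about 5 mm past the axle; to be sure, push its rear face 10 to 20 mm past the axle.
- flap_left (a joint): Left lane's flap, rad: 0 hanging shut against a stop, up to 1.5 as its lower edge swings away from the robot (the only way it opens). Dark wood panel 74 mm wide, 5 thick, from the axle to 6 mm above the deck, 60 g, swings freely, falls shut by its weight. A carton pushed against it swings it to about 0.9 rad and it rides on the carton's top.
- flap_right (a joint): The same for the right lane's flap.
- carton: Rectangular kraft carton of incense with a paper band, 90 mm long (its x), 60 wide, 32 high, about 120 g, loose, lying flat in one of the two lanes (either) nearly in line with it, long side along the lane. Origin: centre of its underside; x roughly along the lane.
- drum: Round kraft carton, 56 mm across, 34 high, in the other lane; stays where it is. Origin: centre of its underside.
- seal: Dark wood hand seal, 30 mm square and 52 high, on the hopper deck's left ledge beside the lane; bystander. Origin: underside.
- dish: Small brass bowl, 48 mm across, 18 high, on the deck's right ledge; bystander. Origin: underside.
- bundle: Bundle of incense sticks 300 mm long, 30 wide, 25 high, lying on the table left of the hopper; bystander. Origin: underside, middle.
- cup: White cup 72 mm across, 70 high, on the table at the left; bystander. Origin: underside.
- jar: Amber glass jar 70 mm across, 90 high, on the table at the right; bystander. Origin: underside.
- brush: Hand brush lying on the table at the right; bystander. Origin: underside.
Not all that is in view belongs to the job. Leave any purple or red look-alike of the carton alone.

How it is judged (in metres and radians):
On the way, in this order (a step that is already met when the one before it is completed fails the run):
1. the carton lies in the doorway, holding its own lane's flap open (x of carton in the frame of hopper between -0.02 and 0.055 m and height (world z) of carton above 0.085 m and ((y of carton in the frame of hopper above 0 m and value of joint flap_left above 0.5 rad) or (y of carton in the frame of hopper below 0 m and value of joint flap_right above 0.5 rad))), for 0.05 s.
2. the carton has dropped into the collecting tray (x of carton in the frame of hopper above 0.06 m and height (world z) of carton below 0.075 m), for 0.1 s.
At the end, for the whole second after the job is handed in: The carton is at rest in the collecting tray behind the flaps (lying, or leaning on the ramp, below deck height: its underside's centre under 75 mm), both flaps hang shut (within 0.08 rad), and everything else is within 20 mm of where it was (all of step 2 and x of carton in the frame of hopper below 0.245 m and y of carton in the frame of hopper between -0.127 and 0.127 m and linear speed of carton below 0.02 m/s and value of joint each of flap_left, flap_right below 0.08 rad and distance of each of drum, seal, dish, bundle, cup, jar, brush from where it was at the start of the episode below 0.02 m); the robot touches nothing.
It fails at once if the carton was lifted more than 20 mm off the deck (height (world z) of carton above 0.12 m).
It fails at once if the flap of the round carton's lane was pushed open (over 0.2 rad) ((y of drum in the frame of hopper above 0 m and value of joint flap_left above 0.2 rad) or (y of drum in the frame of hopper below 0 m and value of joint flap_right above 0.2 rad)).
It fails at once if a bystander was moved more than 20 mm (distance of any of drum, seal, dish, bundle, cup, jar, brush from where it was at the start of the episode above 0.02 m).
It also fails if it takes over 35 s, if anything falls off the work surface, if the arm or the gripper's body presses on something with over 40 N, if the wrist force passes 120 N, or if a joint passes its speed limit or range.

## Working session

There is one attempt and no reset: what is moved stays moved. The work goes in short steps, Python scripts to look and compute and a tool call to move; the robot and the scene stay as the last step left them, time stands still between calls to the robot, and variables do not carry over. Pictures are saved under pics/ and viewed, at most 10 in all, crops included, and the job is handed in when it is done.

Besides the shell and the picture viewer there is one more tool, called after "Request:" in YAML: its name, and indented under it one key for each argument. step_arm: Moves the arm, as the interface text tells. Its arguments: {"type":"object","properties":{"rows":{"type":"array"},"fingers":{"type":"number"},"squeeze":{"type":"number"}},"required":["rows"]}

```bash
mkdir -p pics; ls
python3 - <<'E'
from bench import r, snapshot, get_calibration
import cv2
for n in("scene","top"):
    cv2.imwrite(f"pics/{n}0.png",snapshot(n)); print(n,get_calibration(n))
print(r.sense())
E
```

```text
pics
scene {'fovy': 50.83354243253478, 'cx': 279.9911136031621, 'cy': 208.79724273243113, 'dist': array([-0.11645088,  0.        ,  0.        ,  0.        ,  0.        ]), 'eye': array([1209.96077865,  337.96093117,  995.14086771]), 'orientation': array([ 42.3086672 ,  -0.99339806, 115.5327111 ])}
top {'fovy': 55.14722914514397, 'cx': 275.28369469509573, 'cy': 204.19028098627274, 'dist': array([-0.00268394,  0.        ,  0.        ,  0.        ,  0.        ]), 'eye': array([ 450.64648352,   19.9161434 , 1352.97221414]), 'orientation': array([  3.55974657,  -0.99282037, -88.44146742])}
{'time': 0.1, 'joint_pos': array([ 6.55233132e+01,  7.51180008e+00,  8.53215784e+01, -4.94756273e-04,
        8.72597151e+01, -4.89278523e+00]), 'qd': array([ 0.08896931, -0.1124031 ,  0.04330325,  0.0664772 , -0.07900779,
       -0.14748568]), 'joint_efforts': array([ 1.18921962e-03, -5.70946383e+01, -5.01946414e+01, -1.62485376e-04,
        7.95342727e-03, -4.70362693e-05]), 'tool_pos': array([200.9025161 , 564.88384406, 241.35267689]), 'tcp_rot': array([-1.79907203e+02, -7.44773357e-03,  1.60416116e+02]), 'ft_force': array([-0.13225028, -0.08006989,  0.44244958]), 'wrist_torque': array([-0.00252476,  0.0564223 ,  0.01021535]), 'grip_force': 0.0, 'finger_gap': 85.61732944294734}
```

View pics/scene0.png

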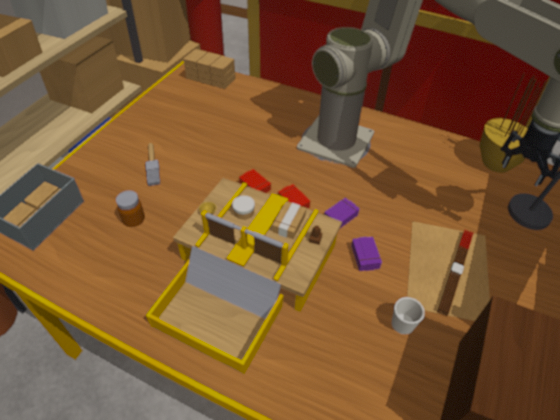

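View pics/top0.png

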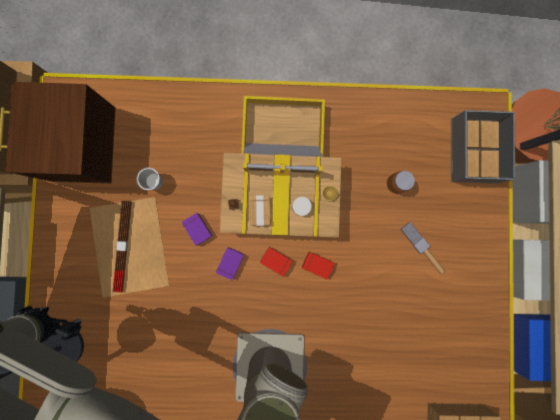

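The hopper is around (282,195) in the top view. A banded white/kraft block lies in the left lane at (260,210), and the round carton is in the right lane at (303,207). The look-alikes, purple at (197,229) and (230,263) and red at (277,261) and (318,265), are on the table and not in a lane. So the carton is the banded one at (260,210). I'll confirm that in an enlarged crop.

```bash
cat > h.py <<'E'
import numpy as np, cv2
from scipy.spatial.transform import Rotation as R
from bench import r, snapshot, get_calibration
def cam(n):
    c=get_calibration(n); f=210/np.tan(np.radians(c['fovy']/2))
    return c,np.array([[f,0,c['cx']],[0,f,c['cy']],[0,0,1]]),R.from_euler('xyz',c['orientation'],degrees=True).as_matrix()@np.diag([1,-1,-1])
def ray(n,px,z):
    c,K,M=cam(n)
    p=cv2.undistortPoints(np.array(px,float).reshape(-1,1,2),K,c['dist']).reshape(-1,2)
    d=np.c_[p,np.ones(len(p))]@M.T
    return c['eye']+d*((z-c['eye'][2])/d[:,2])[:,None]
def proj(n,P):
    c,K,M=cam(n); q=(np.array(P,float).reshape(-1,3)-c['eye'])@M
    return cv2.projectPoints(q.reshape(-1,1,3),np.zeros(3),np.zeros(3),K,c['dist'])[0].reshape(-1,2)
E
python3 - <<'E'
from h import *
t=cv2.imread('pics/top0.png'); s=cv2.imread('pics/scene0.png')
cv2.imwrite('pics/tc.png',cv2.resize(t[90:245,210:350],None,fx=3.8,fy=3.8,interpolation=cv2.INTER_CUBIC))
cv2.imwrite('pics/sc.png',cv2.resize(s[170:310,165:350],None,fx=4.2,fy=4.2,interpolation=cv2.INTER_CUBIC))
hsv=cv2.cvtColor(t,cv2.COLOR_BGR2HSV)
def comps(m,name):
    n,l,st,c=cv2.connectedComponentsWithStats(m.astype(np.uint8))
    for i in range(1,n):
        if st[i,4]>25 and 200<c[i][0]<360 and 90<c[i][1]<250:
            ys,xs=np.where(l==i); print(name,st[i],c[i].round(1),[np.round(v,1) for v in cv2.minAreaRect(np.c_[xs,ys].astype(np.float32))])
comps((hsv[...,0]>20)&(hsv[...,0]<35)&(hsv[...,1]>180)&(hsv[...,2]>100),'yel')
comps((hsv[...,1]<70)&(hsv[...,2]>150),'white')
E
```

```text
yel [242  96  83  59 592] [284.6 113.3] [array([283. , 124.8]), array([81.7, 55.5]), np.float64(2.1)]
yel [243 154   6  15  54] [245.8 160.6] [array([245.8, 161. ]), array([ 4.7, 14.1]), np.float64(12.5)]
yel [ 272  155   18   80 1179] [280.6 196.4] [array([280.7, 194.6]), array([15.6, 79.4]), np.float64(2.2)]
yel [316 157   6  15  53] [318.3 163.8] [array([318.1, 164.1]), array([14.3,  4.6]), np.float64(76.0)]
yel [242 171   6  63 220] [244.6 202.3] [array([244.5, 202. ]), array([ 3.4, 62.2]), np.float64(2.5)]
yel [314 174   5  62 218] [316.  205.5] [array([316. , 204.5]), array([ 3.7, 61.1]), np.float64(1.8)]
white [248 164  25   3  33] [259.9 165.5] [array([260., 165.]), array([24.,  2.]), np.float64(-0.0)]
white [292 167  25   2  32] [304.2 167.5] [array([304. , 167.5]), array([24.,  1.]), np.float64(-0.0)]
white [256 195   8  31 240] [259.4 210.3] [array([259.5, 210. ]), array([30.,  7.]), np.float64(90.0)]
white [292 197  20  19 295] [301.4 205.8] [array([301.5, 206. ]), array([18., 19.]), np.float64(90.0)]
```

View pics/tc.png

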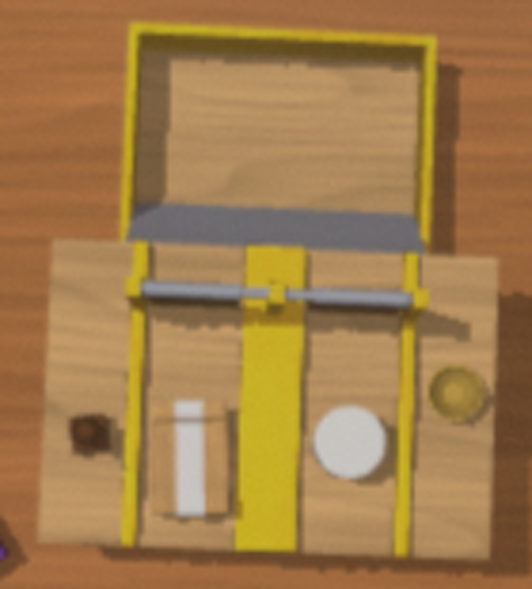

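View pics/sc.png

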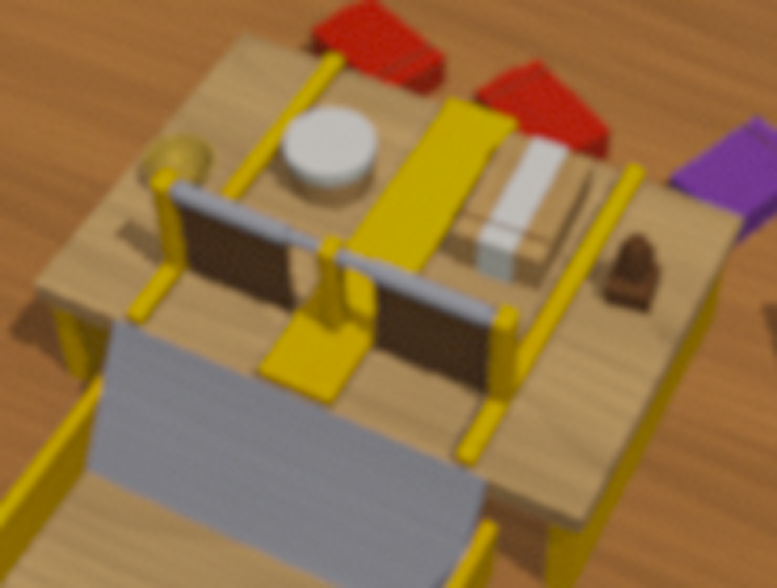

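Confirmed: a kraft carton with a white band, in the left lane, crop x155–228, y401–515. The deck corners in the crop are (52,240), (498,257), (490,557) and (38,543). The top of the axle's middle post is at (276,296).

```bash
cat >> h.py <<'E'
def hop():
    f=lambda a:np.array(a)/3.8+[209.6,89.6]
    P=ray('top',f([[52,240],[498,257],[490,557],[38,543]]),100)[:,:2]
    H=np.array([[50,185],[50,-185],[-200,-185],[-200,185]],float)
    a=(H-H.mean(0)); b=P-P.mean(0)
    th=np.arctan2((a[:,0]*b[:,1]-a[:,1]*b[:,0]).sum(),(a*b).sum())
    M=np.array([[np.cos(th),-np.sin(th)],[np.sin(th),np.cos(th)]])
    return P,th,M,P.mean(0)-M@H.mean(0)
E
python3 - <<'E'
from h import *
P,th,M,o=hop()
H=lambda X:((X[:,:2]-o)@M).round(1)
print(P.round(1),[np.linalg.norm(P[i]-P[i-1]).round(1) for i in range(4)],'heading',np.degrees(th),'origin',o)
print('corner check',H(P))
f=lambda a:np.array(a)/3.8+[209.6,89.6]
print('posts',H(ray('top',f([[276,296],[136,288],[419,299]]),185)))
print('guides z112 (x,y) l/r',H(ray('top',f([[142,250],[129,540],[411,260],[402,550]]),112)))
print('carton band ends',H(ray('top',f([[189,401],[190,515],[155,460],[228,460]]),132)))
print('drum',H(ray('top',[[301.4,205.8]],134)),'seal',H(ray('top',f([[90,434]]),150)))
g=lambda a:np.array(a)/4.2+[164.6,169.6]
print('scene posts',H(ray('scene',g([[331,242],[507,313],[165,178]]),185)),'deck corners',H(ray('scene',g([[580,522],[740,218],[38,285]]),100)))
print('band scene',H(ray('scene',g([[547,140],[494,238]]),132)))
L=lambda x,y:M@[x,y]+o
for x in(-170,-160,-75,-15,75): print(x,L(x,65).round(1))
s=r.sense(); print(s['tool_pos'],s['tcp_rot'])
E
```

```text
[[ 686.3  168. ]
 [ 683.4 -201.8]
 [ 434.9 -199.4]
 [ 436.4  170.6]] [np.float64(250.0), np.float64(369.8), np.float64(248.4), np.float64(370.0)] heading -0.4121933989824164 origin [635.23802968 -16.1978471 ]
corner check [[  49.8  184.6]
 [  49.5 -185.2]
 [-199.  -184.7]
 [-200.2  185.4]]
posts [[  -3.2    0.4]
 [  -1.   108.3]
 [  -1.5 -110. ]]
guides z112 (x,y) l/r [[  42.   109.3]
 [-195.1  110.6]
 [  42.  -111.6]
 [-195.6 -110.9]]
carton band ends [[ -82.3   65.7]
 [-173.4   61.6]
 [-130.5   91.1]
 [-128.5   32.8]]
drum [[-110.4  -63.2]] seal [[-112.6  142.2]]
scene posts [[  -4.3   -3.7]
 [  -3.4  107.6]
 [  -3.  -114.3]] deck corners [[  51.   181.1]
 [-199.6  181.5]
 [  47.4 -186.2]]
band scene [[-178.    54.1]
 [ -89.3   59.4]]
-170 [465.7  50. ]
-160 [475.7  50. ]
-75 [560.7  49.3]
-15 [620.7  48.9]
75 [710.7  48.3]
[200.9025161  564.88384406 241.35267689] [-1.79907203e+02 -7.44773357e-03  1.60416116e+02]
```

Hopper: origin (635,-16), heading -0.4°. The deck measures 250x370, the guides are at ±110 and the drum is in the right lane, so everything matches the description. The carton's rear face is at hopper x≈-174, so world x≈461, y≈48.

The moves can't tilt the tool. I'll push with upright fingers held high, tips about 20 mm above the deck so the body clears the axle. For the last few mm I'll push from the front end, beyond the flap. First I go behind the carton.

Request:
step_arm:
  rows:
    - [[-389,-409,0],-19.2]
    - [[-389,-409,0],-19.2]
    - [[-389,-409,0],-19.2]
    - [[-389,-409,0],-19.2]
    - [[-389,-409,0],-19.2]
    - [[-389,-409,0],-19.2]
    - [[-389,-409,0],-19.2]
    - [[-389,-409,0],-19.2]
    - [[-389,-409,0],-19.2]
    - [[-389,-409,0],-19.2]
    - [[-389,-409,0],-19.2]
    - [[-389,-409,0],-19.2]
  fingers: 0.35

```text
time: 1.3
tool_pos: [431.3, 45.5, 242.0]
tcp_rot: [-179.9, -0.0, 179.4]
ft_force: [-0.0, 1.0, 0.6]
finger_gap: 30.0
grip_force: 0.0
```

Request:
step_arm:
  rows:
    - [[0,0,50],0]
    - [[0,2,90],0]
    - [[0,2,112],0]
    - [[0,2,114],0]
    - [[0,2,114],0]

```text
time: 1.8
tool_pos: [430.2, 51.6, 128.3]
tcp_rot: [-180.0, -0.1, 179.6]
ft_force: [-0.0, 0.8, 0.4]
finger_gap: 29.9
grip_force: 0.0
```

Run:
```python
from h import *
print(r.sense()['tool_pos'])
s=snapshot('scene'); cv2.imwrite('pics/s1.png',cv2.resize(s[110:310,165:365],None,fx=3,fy=3,interpolation=cv2.INTER_CUBIC))
```

```text
[430.17388213  51.58744339 128.28268382]
```

View pics/s1.png

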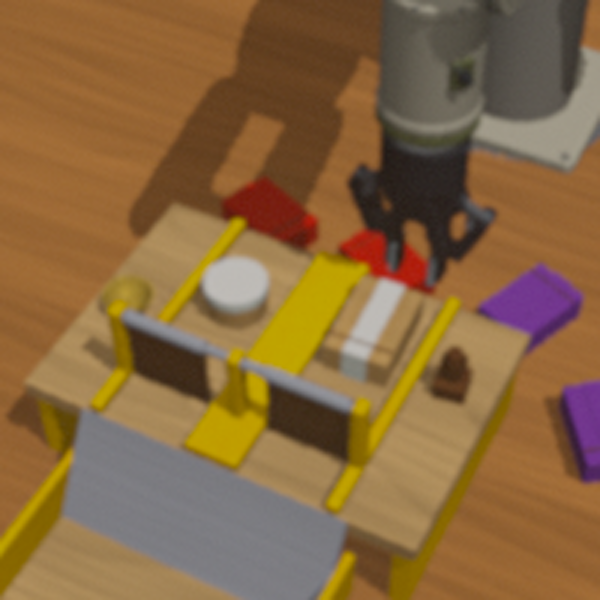

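The fingers stand behind the carton and in line with it, at crop (395–435,260). I'll close them a bit so the knuckles clear the seal, then push slowly up to the flap.

Request:
step_arm:
  rows:
    - [[0,-4,0],0]
    - [[-10,-4,0],0]
    - [[-20,-4,0],0]
    - [[-30,-4,0],0]
    - [[-40,-4,0],0]
    - [[-50,-4,0],0]
    - [[-60,-4,0],0]
    - [[-70,-4,0],0]
    - [[-80,-4,0],0]
    - [[-87,-4,0],0]
    - [[-87,-4,0],0]
  fingers: 0.2

```text
time: 2.95
tool_pos: [518.4, 47.0, 128.3]
tcp_rot: [-180.0, 0.0, 179.6]
ft_force: [0.3, -0.3, 0.3]
finger_gap: 16.8
grip_force: 0.0
```

Run:
```python
from h import *
P,th,M,o=hop()
s=r.sense(); print(s['tool_pos'],(s['tool_pos'][:2]-o)@M)
a=snapshot('scene')[170:310,165:350]; b=snapshot('top')[90:230,210:350]
f=lambda i:cv2.resize(i,None,fx=2.4,fy=2.4,interpolation=cv2.INTER_CUBIC)
cv2.imwrite('pics/s2.png',np.hstack([f(a),f(b)]))
```

```text
[518.41702862  46.95492904 128.25839932] [-117.27230349   62.31072345]
```

View pics/s2.png

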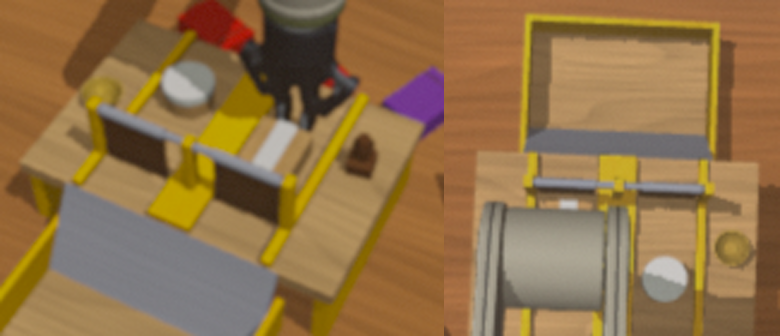

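The carton is square in the lane with its nose just before the flap: the band's front end is at (568,202) in the right half. Now a brisk push that stops short of the axle.

Request:
step_arm:
  rows:
    - [[-11,0,0],0]
    - [[-51,0,0],0]
    - [[-91,0,0],0]
    - [[-91,0,0],0]
    - [[-91,0,0],0]
    - [[-91,0,0],0]

```text
time: 3.65
tool_pos: [608.1, 46.4, 128.2]
tcp_rot: [180.0, -0.0, 179.6]
ft_force: [-0.6, 0.7, -0.2]
finger_gap: 17.2
grip_force: 0.0
```

Run:
```python
from h import *
P,th,M,o=hop()
s=r.sense(); print(s['tool_pos'],(s['tool_pos'][:2]-o)@M)
a=snapshot('scene')[170:310,165:350]; b=snapshot('top')[90:230,210:350]
f=lambda i:cv2.resize(i,None,fx=2.4,fy=2.4,interpolation=cv2.INTER_CUBIC)
cv2.imwrite('pics/s3.png',np.hstack([f(a),f(b)]))
```

```text
[608.05630933  46.42937152 128.2264075 ] [-27.63156154  62.43005078]
```

View pics/s3.png

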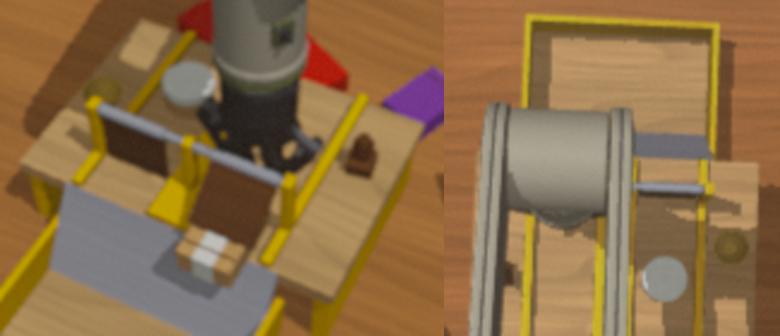

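The carton is in the doorway holding its flap open. Its front top edge runs from about (185,247) to (240,272) in the left half. I'll measure how far it has gone.

Run:
```python
from h import *
P,th,M,o=hop()
g=lambda a:np.array(a)/2.4+[164.7,169.7]
a=cv2.imread('pics/s3.png')
cv2.imwrite('pics/s3c.png',cv2.resize(a[200:310,150:310],None,fx=4,fy=4,interpolation=cv2.INTER_CUBIC))
for z,p in((132,[[178,246],[238,270],[208,260]]),(100,[[180,262],[236,286]])): print(z,((ray('scene',g(p),z)[:,:2]-o)@M).round(1))
```

```text
132 [[82.8 29.9]
 [81.  94.7]
 [83.9 63.7]]
100 [[80.5 28.9]
 [80.2 91.7]]
```

View pics/s3c.png

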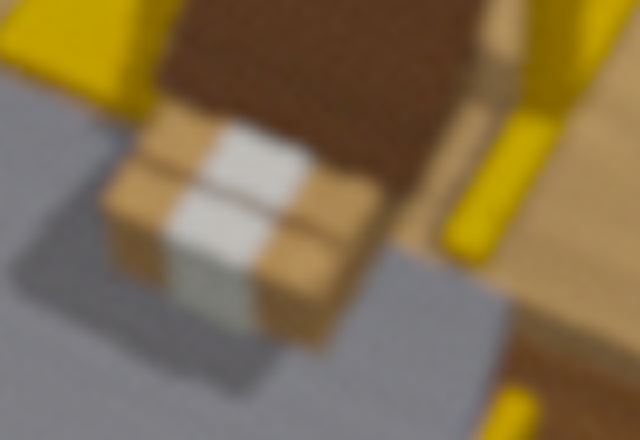

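The carton's front face is at x≈82, so its rear face is at about -8 and its middle at 37, resting there. It still needs about 13 mm and upright fingers can't follow further. I'll draw them up and over the axle, shut them, and push on the exposed nose at x≈76, past the edge and beyond the flap's lower edge at 55, so that it tips down the ramp.

Request:
step_arm:
  rows:
    - [[2,0,-40],0]
    - [[2,0,-85],0]
    - [[2,0,-110],0]
    - [[-40,0,-110],0]
    - [[-85,0,-110],0]
    - [[-104,0,-110],0]
    - [[-104,0,-80],0]
    - [[-104,0,-40],0]
    - [[-104,0,-30],0]
    - [[-104,0,-30],0]
    - [[-104,0,-30],0]
  fingers: 0

```text
time: 4.85
tool_pos: [713.0, 45.8, 160.6]
tcp_rot: [180.0, 0.1, 179.6]
ft_force: [0.7, -0.4, 1.5]
finger_gap: 0.3
grip_force: 0.0
```

Run:
```python
from h import *
P,th,M,o=hop()
s=r.sense(); print(s['tool_pos'],(s['tool_pos'][:2]-o)@M)
a=snapshot('scene')[170:310,165:350]
cv2.imwrite('pics/s4.png',cv2.resize(a,None,fx=3.5,fy=3.5,interpolation=cv2.INTER_CUBIC))
```

```text
[712.9804665   45.75040814 160.61771947] [77.29476495 62.50593669]
```

View pics/s4.png

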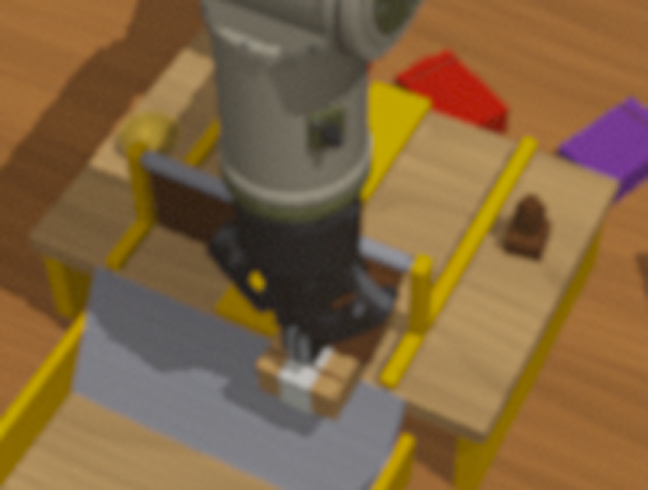

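The fingertips stand just above the carton's nose at (300,355), clear of the flap. Push down gently.

Request:
step_arm:
  rows:
    - [[0,0,8],0]
    - [[0,0,13],0]
    - [[0,0,17],0]
    - [[0,0,21],0]
    - [[0,0,25],0]
    - [[0,0,29],0]

```text
time: 5.5
tool_pos: [719.1, 45.6, 135.9]
tcp_rot: [180.0, 1.0, 179.6]
ft_force: [19.1, -0.1, 17.3]
finger_gap: -0.1
grip_force: 11.0
```

Force along (+x,+z) at about 45° means the rising flap is meeting the fingers' rear. I'll move forward, away from it.

Request:
step_arm:
  rows:
    - [[-8,0,-2],0]
    - [[-14,0,-2],0]
    - [[-16,0,-2],0]

```text
time: 5.8
tool_pos: [728.5, 45.6, 130.6]
tcp_rot: [180.0, -0.1, 179.6]
ft_force: [0.6, -1.0, -0.1]
finger_gap: 0.1
grip_force: 0.0
```

Run:
```python
from h import *
print(r.sense()['ft_force'],r.sense()['tool_pos'])
a=snapshot('scene')[210:310,205:335]
cv2.imwrite('pics/s5.png',cv2.resize(a,None,fx=5.5,fy=5.5,interpolation=cv2.INTER_CUBIC))
```

```text
[ 0.59005395 -0.9609816  -0.11734419] [728.5339274   45.56273162 130.6452966 ]
```

View pics/s5.png

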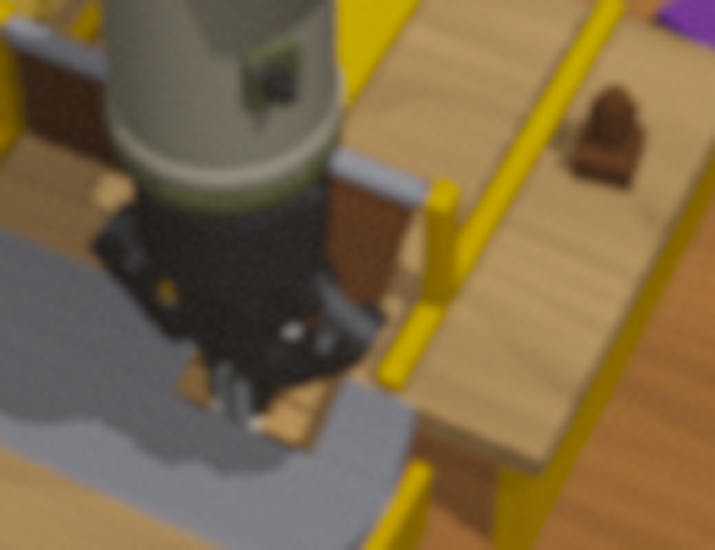

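The carton has tipped nose-down under the fingers, lower corner at about (300,440) in the crop. The contact force is gone. I'll draw the fingers up and forward and check by masks.

Request:
step_arm:
  rows:
    - [[-5,0,-25],0]
    - [[-8,0,-70],0]
    - [[-8,0,-110],0]
    - [[-8,0,-110],0]

```text
time: 6.25
tool_pos: [739.3, 45.6, 249.8]
tcp_rot: [-180.0, 0.6, 179.6]
ft_force: [0.7, -0.2, 0.9]
finger_gap: 0.0
grip_force: 0.0
```

```bash
cat >> h.py <<'E'
def look(tag):
    s=snapshot('scene'); cv2.imwrite(f'pics/{tag}.png',s); h=cv2.cvtColor(s,cv2.COLOR_BGR2HSV)
    w=(h[...,1]<60)&(h[...,2]>140); d=(h[...,2]<75)&(h[...,1]>80)
    for n,m in(('white',w),('dark',d)):
        k,l,st,c=cv2.connectedComponentsWithStats(m.astype(np.uint8))
        for i in range(1,k):
            if st[i,4]>15 and 150<c[i][0]<350 and 170<c[i][1]<370: print(n,st[i],c[i].round(1))
E
python3 - <<'E'
from h import *
print(r.sense()['tool_pos'],r.sense()['ft_force'])
look('m1')
s=cv2.imread('pics/s3.png')
P,th,M,o=hop()
for n,x,y,z in(('flap shut bottom',0,65,106),('nose ref',82,65,132)):
    q=M@[x,y]+o; print(n,proj('scene',[*q,z]))
E
```

```text
[739.32637285  45.56661161 249.79500685] [ 0.73049339 -0.22777369  0.94791039]
white [233 195  26   7  37] [246.6 199.7]
white [272 239  11   7  34] [276.9 242.3]
white [243 267  17  21 199] [251.  276.8]
dark [245 179   6   7  25] [246.6 182.3]
dark [219 198  14  18  59] [224.8 205.4]
dark [250 201  11   7  22] [256.1 204.6]
dark [208 219  31  29 188] [217.1 231.1]
dark [312 229   7   8  37] [314.8 233.3]
dark [227 230   6   6  23] [229.3 232.4]
dark [233 230   7  11  16] [236.4 233.7]
dark [251 234   7   8  26] [253.9 238.8]
dark [248 243  22  16  51] [257.7 249.2]
flap shut bottom [[268.32635916 258.54104765]]
nose ref [[252.27050435 277.62691232]]
```

Run:
```python
from h import *
P,th,M,o=hop()
def band(s,name):
    h=cv2.cvtColor(s,cv2.COLOR_BGR2HSV); w=((h[...,1]<60)&(h[...,2]>110)).astype(np.uint8)
    k,l,st,c=cv2.connectedComponentsWithStats(w)
    for i in range(1,k):
        if st[i,4]>100 and 235<c[i][0]<270 and 260<c[i][1]<330: print(name,st[i],c[i].round(1))
a=cv2.imread('pics/s3.png')[:,:444]; a=cv2.resize(a,(185,140),interpolation=cv2.INTER_AREA)
f=np.zeros((420,560,3),np.uint8); f[170:310,165:350]=a; band(f,'s3')
m=cv2.imread('pics/m1.png'); band(m,'m1')
for x in (80,85,90,95,100): print(x,[proj('scene',[*(M@[x,62.5]+o),z])[0].round(1) for z in(100,132)])
h=cv2.cvtColor(m,cv2.COLOR_BGR2HSV)
for y in range(262,296,2): print(y,m[y,236:276:3].tolist()[0:14:2],)
```

```text
s3 [245 266  15  22 189] [251.1 275.9]
m1 [ 186  257   95   60 1838] [236.5 290.3]
m1 [242 266  18  23 215] [250.9 276.9]
80 [array([252.2, 284.1]), array([251.7, 276.6])]
85 [array([251.2, 285.7]), array([250.7, 278.2])]
90 [array([250.1, 287.3]), array([249.7, 279.8])]
95 [array([249.1, 288.9]), array([248.6, 281.5])]
100 [array([248.1, 290.5]), array([247.6, 283.1])]
262 [[0, 133, 167], [0, 96, 128], [33, 55, 86], [32, 55, 85], [33, 57, 85], [34, 57, 90], [32, 57, 90]]
264 [[87, 114, 136], [0, 104, 135], [43, 73, 102], [29, 55, 87], [33, 57, 87], [31, 56, 85], [32, 57, 88]]
266 [[122, 119, 121], [50, 97, 125], [75, 125, 159], [83, 92, 110], [34, 57, 88], [34, 54, 87], [39, 67, 96]]
268 [[130, 124, 124], [85, 116, 143], [84, 135, 171], [174, 178, 181], [41, 61, 89], [32, 54, 86], [45, 79, 107]]
270 [[127, 122, 122], [85, 130, 164], [108, 145, 174], [187, 190, 193], [92, 114, 136], [32, 56, 87], [68, 109, 140]]
272 [[116, 110, 112], [87, 139, 174], [139, 159, 179], [186, 191, 193], [91, 137, 169], [46, 77, 106], [82, 127, 158]]
274 [[99, 95, 96], [85, 140, 176], [170, 180, 188], [18
[... 527 characters left out ...]
125]]
284 [[100, 96, 97], [88, 100, 113], [187, 191, 194], [104, 144, 174], [70, 117, 152], [123, 121, 122], [129, 123, 124]]
286 [[97, 94, 96], [95, 92, 94], [161, 166, 168], [89, 141, 177], [76, 127, 162], [130, 125, 125], [130, 126, 126]]
288 [[97, 96, 97], [97, 95, 96], [98, 99, 99], [71, 116, 149], [66, 110, 142], [132, 126, 126], [130, 126, 125]]
290 [[98, 94, 96], [98, 96, 97], [98, 95, 97], [88, 90, 95], [55, 90, 118], [132, 128, 129], [130, 126, 126]]
292 [[115, 110, 110], [98, 95, 97], [96, 94, 95], [99, 95, 97], [102, 106, 115], [131, 126, 126], [131, 126, 126]]
294 [[134, 128, 128], [113, 110, 110], [101, 98, 99], [100, 97, 100], [135, 130, 130], [130, 126, 126], [131, 126, 127]]
```

The carton tipped, advanced about 6 mm (front now near x≈88) and settled back. I'll repeat further out, with a light press followed by a forward-and-down push.

Request:
step_arm:
  rows:
    - [[6,0,0],0]
    - [[14,0,30],0]
    - [[14,0,70],0]
    - [[14,0,85],0]
    - [[14,0,85],0]
    - [[14,0,85],0]

```text
time: 6.9
tool_pos: [722.3, 45.6, 156.3]
tcp_rot: [-180.0, -0.1, 179.6]
ft_force: [-0.9, -0.3, 1.8]
finger_gap: -0.1
grip_force: 0.0
```

Request:
step_arm:
  rows:
    - [[0,0,8],0]
    - [[0,0,14],0]
    - [[0,0,18],0]
    - [[-3,0,21],0]
    - [[-6,0,24],0]
    - [[-9,0,27],0]

```text
time: 7.5
tool_pos: [731.9, 45.5, 129.2]
tcp_rot: [-180.0, 0.0, 179.6]
ft_force: [-0.0, -0.1, 0.3]
finger_gap: -0.1
grip_force: 0.0
```

Run:
```python
from h import *
look('m2')
```

```text
white [267 237  16   9  51] [274. 241.]
white [241 239  18   5  20] [249.7 242. ]
dark [268 161  17  39 331] [275.5 180.2]
dark [208 219  34  31 244] [218.3 231.5]
dark [312 229   7   8  38] [314.9 233.3]
dark [243 244  17   6  17] [251.  247.6]
dark [262 246   4  17  28] [263.6 253.4]
```

Request:
step_arm:
  rows:
    - [[-4,0,-25],0]
    - [[-4,0,-70],0]
    - [[-4,0,-115],0]
    - [[40,0,-160],0]
    - [[90,0,-190],0]
    - [[140,0,-190],0]
    - [[190,0,-190],0]
    - [[240,0,-190],0]
    - [[240,0,-190],0]
    - [[240,0,-190],0]

```text
time: 8.55
tool_pos: [489.9, 47.4, 320.4]
tcp_rot: [180.0, 0.1, 179.6]
ft_force: [-0.0, 0.5, 1.8]
finger_gap: 0.1
grip_force: 0.0
```

Run:
```python
from h import *
look('m3')
P,th,M,o=hop()
t=snapshot('top'); cv2.imwrite('pics/m3t.png',t)
h=cv2.cvtColor(t,cv2.COLOR_BGR2HSV); k,l,st,c=cv2.connectedComponentsWithStats(((h[...,1]<70)&(h[...,2]>150)).astype(np.uint8))
for i in range(1,k):
    if st[i,4]>25 and 200<c[i][0]<360 and 90<c[i][1]<250: print('top white',st[i],c[i].round(1))
for n,x in(('edge',50),('ramp foot',97),('tray',170)): print(n,[proj(cn,[*(M@[x,62]+o),z])[0].round(1) for cn,z in(('scene',100 if x==50 else 40),('top',100 if x==50 else 40))])
```

```text
white [232 195  23  18 307] [243.4 203.8]
white [206 213  35  17  96] [222.5 220.4]
white [246 230  37  16 109] [265.2 237.7]
white [243 267  17  21 197] [251.  276.8]
dark [208 219  27  24 325] [221. 231.]
dark [312 229   8   8  35] [314.9 233.2]
top white [259 138   8  12  87] [262.8 143.4]
top white [248 165  25   2  38] [259.  165.6]
top white [288 166  30   3  48] [303.  167.3]
top white [ 224  187   54   35 1677] [250.3 203.8]
top white [293 197  19  19 293] [301.6 205.9]
edge [array([257.9, 274.6]), array([262.3, 154.1])]
ramp foot [array([249.5, 302.5]), array([263.1, 143.4])]
tray [array([234.8, 326.5]), array([263.9, 121.7])]
```

Run:
```python
from h import *
P,th,M,o=hop()
print(((ray('top',[[262.8,137.6],[262.8,149.6]],132)[:,:2]-o)@M).round(1))
t=cv2.imread('pics/m3t.png'); s=cv2.imread('pics/m3.png')
a=cv2.resize(t[125:180,235:290],(440,440),interpolation=cv2.INTER_CUBIC); b=cv2.resize(s[235:300,225:290],(440,440),interpolation=cv2.INTER_CUBIC)
cv2.imwrite('pics/s6.png',np.hstack([a,b])[:, :800])
# kraft front edge columns in top view
for x in range(252,276,2): print(x,t[134:152:1,x,2].tolist())
```

```text
[[95.3 61.6]
 [58.1 60.3]]
252 [122, 123, 122, 122, 124, 121, 115, 117, 121, 117, 115, 112, 114, 115, 111, 97, 83, 79]
254 [180, 177, 177, 173, 164, 170, 169, 152, 136, 164, 165, 166, 165, 163, 151, 113, 86, 83]
256 [183, 182, 181, 173, 163, 174, 173, 158, 139, 167, 168, 165, 164, 164, 151, 115, 86, 80]
258 [185, 182, 182, 175, 168, 176, 173, 158, 143, 170, 173, 175, 173, 173, 163, 133, 91, 83]
260 [184, 184, 182, 185, 196, 200, 198, 185, 170, 197, 201, 200, 200, 199, 189, 147, 93, 84]
262 [185, 183, 182, 184, 194, 202, 201, 187, 172, 198, 203, 203, 203, 202, 190, 149, 93, 82]
264 [184, 185, 183, 185, 195, 201, 199, 182, 159, 197, 202, 202, 200, 201, 200, 172, 99, 83]
266 [185, 185, 184, 186, 189, 194, 192, 177, 165, 190, 193, 190, 189, 189, 186, 161, 102, 83]
268 [187, 184, 181, 180, 177, 174, 173, 163, 143, 160, 174, 176, 174, 172, 169, 151, 104, 84]
270 [184, 180, 176, 170, 166, 169, 174, 163, 142, 156, 172, 174, 174, 175, 172, 153, 103, 85]
272 [173, 171, 167, 166, 166, 168, 164, 162, 161, 166, 166, 158, 155, 149, 140, 119, 96, 86]
274 [173, 171, 170, 167, 168, 171, 167, 173, 177, 169, 145, 115, 111, 103, 85, 86, 83, 82]
```

The front is now at about x≈94, so the middle is at the brink (about 49). It tilted only about 18° and didn't slide. I'll press further out and deeper, following it down the ramp.

Request:
step_arm:
  rows:
    - [[-50,0,0],0]
    - [[-100,0,0],0]
    - [[-150,0,0],0]
    - [[-200,0,20],0]
    - [[-238,0,60],0]
    - [[-238,0,110],0]
    - [[-238,0,150],0]
    - [[-238,0,170],0]
    - [[-238,0,170],0]
    - [[-238,0,170],0]

```text
time: 9.65
tool_pos: [730.2, 45.5, 148.9]
tcp_rot: [-180.0, -0.0, 179.6]
ft_force: [0.1, -0.5, 1.2]
finger_gap: 0.0
grip_force: 0.0
```

Request:
step_arm:
  rows:
    - [[0,0,8],0]
    - [[-1,0,14],0]
    - [[-3,0,20],0]
    - [[-5,0,26],0]
    - [[-7,0,32],0]
    - [[-9,0,38],0]
    - [[-11,0,43],0]
    - [[-13,0,48],0]
    - [[-13,0,48],0]

```text
time: 10.55
tool_pos: [742.2, 45.5, 100.0]
tcp_rot: [-180.0, -0.1, 179.6]
ft_force: [0.2, 0.0, 0.2]
finger_gap: 0.1
grip_force: 0.1
```

Run:
```python
from h import *
print(r.sense()['tool_pos'],r.sense()['ft_force']); look('m4')
```

```text
[742.19349592  45.47439038  99.9572263 ] [0.18436925 0.00573761 0.2273575 ]
white [206 213  12   7  32] [211.8 216.1]
white [264 236  19  10  60] [272.7 240.5]
dark [264 178  17  38 319] [272.6 196.5]
dark [208 220  14  19 162] [214.8 228.7]
dark [311 229   8   8  39] [314.8 233.3]
dark [225 254  19   9  30] [232.6 259.5]
dark [260 259   3  13  22] [261.4 264.5]
dark [250 290  13   4  16] [255.  291.3]
```

Request:
step_arm:
  rows:
    - [[-6,0,-30],0]
    - [[-6,0,-75],0]
    - [[-6,0,-120],0]
    - [[0,0,-165],0]
    - [[40,0,-200],0]
    - [[90,0,-210],0]
    - [[140,0,-210],0]
    - [[190,0,-210],0]
    - [[240,0,-210],0]
    - [[240,0,-210],0]

```text
time: 11.6
tool_pos: [496.9, 47.4, 310.6]
tcp_rot: [180.0, -0.2, 179.6]
ft_force: [0.9, 0.7, 0.6]
finger_gap: -0.1
grip_force: 0.0
```

```bash
cat >> h.py <<'E'
def top(tag):
    t=snapshot('top'); cv2.imwrite(f'pics/{tag}.png',t)
    h=cv2.cvtColor(t,cv2.COLOR_BGR2HSV); k,l,st,c=cv2.connectedComponentsWithStats(((h[...,1]<70)&(h[...,2]>150)).astype(np.uint8))
    for i in range(1,k):
        if st[i,4]>25 and 200<c[i][0]<360 and 90<c[i][1]<250: print('top white',st[i],c[i].round(1))
E
python3 - <<'E'
from h import *
look('m5'); top('m5t')
E
```

```text
white [232 195  23  18 312] [243.4 203.6]
white [206 213  35  17  96] [223.2 220.6]
white [246 230  37  16 108] [265.1 237.6]
white [234 304  19   9  21] [243.3 308.4]
white [223 322  12  18 145] [228.2 330.6]
dark [208 219  27  24 327] [221.  231.1]
dark [312 229   7   8  35] [314.8 233.3]
dark [255 239  26  24 361] [267.7 250.2]
top white [248 164  25   3  42] [259.7 165.5]
top white [286 166  31   3  47] [301.7 167.3]
top white [ 224  182   54   34 1616] [250.7 198.8]
top white [293 197  19  19 291] [301.5 205.9]
```

The carton has dropped: its band is now in the tray at scene (228,330), and the left flap shows again at (268,250). I'll check it's at rest, the flap is shut and the bystanders haven't moved.

Request:
step_arm:
  rows:
    - [[0,0,0],0]
    - [[0,0,0],0]
    - [[0,0,0],0]
    - [[0,0,0],0]
    - [[0,0,0],0]

```text
time: 12.2
tool_pos: [502.9, 47.0, 311.0]
tcp_rot: [-180.0, -0.0, 179.6]
ft_force: [-0.4, 0.4, -0.2]
finger_gap: 0.0
grip_force: 0.0
```

Run:
```python
from h import *
look('m6')
P,th,M,o=hop()
m=cv2.imread('pics/m6.png'); a=cv2.imread('pics/scene0.png'); m5=cv2.imread('pics/m5.png')
print('diff m5-m6 max tray',cv2.absdiff(m,m5)[240:360,150:300].max())
h=lambda i:cv2.cvtColor(i,cv2.COLOR_BGR2HSV)
for n,i in(('start',a),('now',m)):
    q=(h(i)[...,2]<75)&(h(i)[...,1]>80); k,l,st,c=cv2.connectedComponentsWithStats(q.astype(np.uint8))
    print(n,[(st[j].tolist(),c[j].round(1).tolist()) for j in range(1,k) if st[j,4]>25 and 200<c[j][0]<330 and 210<c[j][1]<270])
b=lambda z,x:(ray('scene',[[228.2,330.6]],z)[:,:2]-o)@M
print('band in hopper',b(38,0).round(),'ramp strip',((ray('scene',[[243,308]],50)[:,:2]-o)@M).round())
for nm,pt in(('dish',(205,210)),('seal',(316,234)),('cup',(407,316)),('jar',(130,208)),('brush',(152,170))):
    x,y=pt; print(nm,cv2.absdiff(a,m)[y-14:y+14,x-14:x+14].mean().round(1))
```

```text
white [232 195  23  18 315] [243.4 203.6]
white [206 213  35  17  99] [222.8 220.5]
white [246 230  37  16 108] [265.2 237.6]
white [220 345   8   5  17] [223.4 347.1]
dark [208 219  27  24 326] [220.9 231. ]
dark [312 229   7   8  36] [314.7 233.2]
dark [255 239  26  24 357] [267.6 250.1]
diff m5-m6 max tray 90
start [([208, 219, 27, 24, 327], [221.0, 231.1]), ([311, 229, 8, 8, 40], [314.8, 233.2]), ([255, 239, 26, 24, 361], [267.6, 250.2])]
now [([208, 219, 27, 24, 326], [220.9, 231.0]), ([312, 229, 7, 8, 36], [314.7, 233.2]), ([255, 239, 26, 24, 357], [267.6, 250.1])]
band in hopper [[186.  53.]] ramp strip [[122.  59.]]
dish 2.0
seal 1.7
cup 1.6
jar 1.8
brush 1.5
```

Flaps and bystanders are as at the start. The carton was still settling between those two pictures, so I'll wait and check again.

Request:
step_arm:
  rows:
    - [[0,0,0],0]
    - [[0,0,0],0]
    - [[0,0,0],0]
    - [[0,0,0],0]
    - [[0,0,0],0]
    - [[0,0,0],0]
    - [[0,0,0],0]
    - [[0,0,0],0]

```text
time: 13.05
tool_pos: [502.5, 47.1, 311.3]
tcp_rot: [-180.0, 0.0, 179.6]
ft_force: [0.0, 0.5, -0.0]
finger_gap: -0.2
grip_force: 0.0
```

Run:
```python
from h import *
P,th,M,o=hop()
m=snapshot('scene'); m6=cv2.imread('pics/m6.png'); a=cv2.imread('pics/scene0.png')
print('diff with m6',cv2.absdiff(m,m6)[240:370,140:300].max())
d=(cv2.absdiff(m,a).max(2)>35).astype(np.uint8); d[:255]=0
k,l,st,c=cv2.connectedComponentsWithStats(d)
for i in range(1,k):
    if st[i,4]>30: print(st[i],c[i].round(1),((ray('scene',[c[i]],22)[:,:2]-o)@M).round())
```

```text
diff with m6 12
[211 316  43  41 235] [231.1 341.4] [[200.  68.]]
```

The carton is at rest in the tray at hopper (≈200, 68), inside the walls. Handing in.

```bash
python3 -c "
from bench import r
print(r.hand_in())"
```

```text
the job is handed in; nothing more can be done
None
```

I pushed the carton through the left flap and tipped it into the tray, where it lies at rest; both flaps are shut, the bystanders I checked haven't moved (I didn't check the bundle), and the job is handed in with no verdict shown. The moves couldn't lean the fingers, so the last few mm came from pressing on the carton's nose past the axle, where the fingers met the rising flap once at about 25 N.

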